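# Unlock the mist line after service and press its start-up buttons in order

### The job

The mist line has been serviced and can run again: first pull the orange lock-out guard straight off the green button's catch and set it down in the shallow green tray without dropping it. Then start the line on the sloping console one button at a time, pushing no harder than it takes: hold the yellow reset button right down for two seconds and let it spring back, then push blue (valve), green (pump) and white (timer) in that order, each until it clicks and stays in by itself before you go on to the next. Leave the red mushroom stop and the other things on the bench alone.

Things in the scene. Friction and masses are not known exactly. Their poses are not given: they have to be found in the camera images.
- console: grey wedge console fixed to the bench, 130 x 320 mm, 97 mm high at the back. Origin under its middle; x to its back, y left along the row. Its face rises to the back at 30 degrees: outward (-0.5, 0, 0.866) in this frame; buttons push straight into it. On its rail stand four grey units, 54 mm apart, colours in any order; at the left end a yellow box with the red stop
- red_top (a point): centre of the top of the red mushroom stop button, 40 mm across, at the console's left end. Not to be pushed
- yellow (a joint): yellow round push button: travel in metres, 0 = out, 0.007 = bottomed. Momentary: it springs back; 2 N to start it moving, 5 N to hold it fully down; it bottoms on a rubber boot that gives 2 mm more under 20 N.
- blue (a joint): blue round push button: travel in metres, 0 = out, 0.007 = bottomed. Latching: the push rises to a peak of about 5 N some 3 mm in, drops as a catch snaps over at about 4 mm, and the button bottoms on a rubber boot at 7 mm (the boot gives 2 mm more under 20 N); let go, it stays in at about 6 mm. Pushed less, it springs back out. It cannot be drawn out again.
- green (a joint): green round push button: travel in metres, 0 = out, 0.007 = bottomed. Latching: the push rises to a peak of about 5 N some 3 mm in, drops as a catch snaps over at about 4 mm, and the button bottoms on a rubber boot at 7 mm (the boot gives 2 mm more under 20 N); let go, it stays in at about 6 mm. Pushed less, it springs back out. It cannot be drawn out again.
- white (a joint): white round push button: travel in metres, 0 = out, 0.007 = bottomed. Latching: the push rises to a peak of about 5 N some 3 mm in, drops as a catch snaps over at about 4 mm, and the button bottoms on a rubber boot at 7 mm (the boot gives 2 mm more under 20 N); let go, it stays in at about 6 mm. Pushed less, it springs back out. It cannot be drawn out again.
- red_stop (a joint): red mushroom stop: travel in metres, 0 = out, 0.006 = pushed; 3 N starts it moving
- unit_yellow: grey housing of the yellow button, fixed on the rail; origin on the sloping face under it, frame turned as the console's. The middle of its 34 mm square black collar's top lies at (-0.033, 0, 0.041) from it. The button (26 mm across) stands out of the collar there, square to the face, by 12 to 22 mm: the heads are screwed in to different depths, which no reading gives. Momentary reset button
- unit_blue: grey housing of the blue button, fixed on the rail; origin on the sloping face under it, frame turned as the console's. The middle of its 34 mm square black collar's top lies at (-0.033, 0, 0.041) from it. The button (26 mm across) stands out of the collar there, square to the face, by 12 to 22 mm: the heads are screwed in to different depths, which no reading gives
- unit_green: grey housing of the green button, fixed on the rail; origin on the sloping face under it, frame turned as the console's. The middle of its 34 mm square black collar's top lies at (-0.033, 0, 0.041) from it. The button (26 mm across) stands out of the collar there, square to the face, by 12 to 22 mm: the heads are screwed in to different depths, which no reading gives
- unit_white: grey housing of the white button, fixed on the rail; origin on the sloping face under it, frame turned as the console's. The middle of its 34 mm square black collar's top lies at (-0.033, 0, 0.041) from it. The button (26 mm across) stands out of the collar there, square to the face, by 12 to 22 mm: the heads are screwed in to different depths, which no reading gives
- guard: orange lock-out guard, 40 g: cap 42 x 42 x 41 mm, open below, over the green button's collar, held by two sprung balls (10 to 20 N to pull off square to the face; clear of the button after 40 mm). On its roof a grip fin: 10 mm thick (along y), 28 long, 26 high. Origin mid of the open underside; frame upright when fitted, so the cap's own axis is (-0.5, 0, 0.866) in it
- guard_fin (a point): middle of the guard's fin, 3 mm above its half height: 15 mm above the guard's roof, 10 mm below the fin's top, 56.5 mm from the open underside along the cap's axis
- green_tray: shallow dark green plastic tray, loose, 185 mm square over the rim, 50 mm high, inside 152 mm square with a floor 2 mm thick. Origin under its middle
- tamper: wooden compost press 85 x 150 mm with a knob, 67 mm high, loose. Bystander
- pink_tub: clear pink tub 175 x 160 mm, 78 mm high, loose. Bystander
- bottle: small brown dropper bottle, 34 mm across, 102 mm high, loose. Bystander
Things that resemble listed ones, but are neither listed nor needed, are in the scene too. Of the things shaped like the guard, the orange one is meant.

How it is judged:
On the way, in this order (a step that is already met when the one before it is completed fails the run):
1. the guard lies in the green tray, let go, with every button still out (x of guard in the frame of green_tray between -0.07 and 0.07 m and y of guard in the frame of green_tray between -0.07 and 0.07 m and z of guard in the frame of green_tray below 0.05 m and contact force between the fingers and guard below 0.2 N and linear speed of guard below 0.05 m/s and value of joint each of yellow, blue, green, white below 0.002 m), for 0.3 s.
2. the yellow button is held down (at least 5 mm in) for 1.5 s, with blue, green and white out (value of joint yellow above 0.005 m and value of joint each of blue, green, white below 0.002 m), for 1.5 s.
3. blue stays in by itself, yellow, green and white out (value of joint blue above 0.005 m and value of joint each of yellow, green, white below 0.002 m and contact force between the fingers and unit_blue below 0.5 N), for 0.2 s.
4. green stays in by itself, white still out (value of joint each of blue, green above 0.005 m and value of joint each of yellow, white below 0.002 m and contact force between the fingers and unit_green below 0.5 N), for 0.2 s.
5. white stays in by itself (value of joint each of blue, green, white above 0.005 m and value of joint yellow below 0.002 m and contact force between the fingers and unit_white below 0.5 N), for 0.2 s.
At the end, for the whole second after the job is handed in: the blue, green and white buttons have clicked in and stay in (over 5 mm), yellow and the red stop are out (under 2 mm), and the guard lies at rest in the green tray, its origin within 70 mm of the tray's middle along each side and under 50 mm above its underside (value of joint each of blue, green, white above 0.005 m and value of joint each of yellow, red_stop below 0.002 m and x of guard in the frame of green_tray between -0.07 and 0.07 m and y of guard in the frame of green_tray between -0.07 and 0.07 m and z of guard in the frame of green_tray below 0.05 m and contact force between the fingers and guard below 0.2 N and linear speed of guard below 0.05 m/s); the robot touches nothing.
It fails at once if the red stop is pushed (value of joint red_stop above 0.002 m).
It fails at once if yellow is pushed together with, or after, another button (value of joint yellow above 0.0025 m and value of joint any of blue, green, white above 0.0025 m).
It fails at once if a button unit, console or stop is pushed with more than 45 N (contact force between the fingers and console above 45 N or contact force between the fingers and unit_yellow above 45 N or contact force between the fingers and unit_blue above 45 N or contact force between the fingers and unit_green above 45 N or contact force between the fingers and unit_white above 45 N).
It fails at once if the guard is dropped or flung (moves faster than 0.9 m/s out of the fingers) (linear speed of guard above 0.9 m/s and contact force between the fingers and guard below 0.2 N).
It fails at once if a bystander (tamper, tub, dropper bottle) or the green tray is shifted by more than 40 mm (distance of any of tamper, pink_tub, bottle, green_tray from where it was at the start of the episode above 0.04 m).
It also fails if it takes over 61 s, if anything falls off the work surface, if the arm or the gripper's body presses on something with over 40 N, if the wrist force passes 120 N, or if a joint passes its speed limit or range.

### The arm

A 6-joint arm with a two-finger parallel gripper is mounted at the origin on a cart in front of the work surface, level with it; the furniture and walls round the work are solid. World frame = base frame: x ahead of the robot, y to its left, z up, the work surface at z = 0. Lengths are in m, angles in rad, forces in N, time in s.
With the tool pointing down it reaches from about 0.425 to 0.95 m from the base axis. Payload 14.7 kg.
Tool frame: the origin (TCP) lies at the very end of the fingers, on their centre line; the grasp point (between the pads) lies ctrl.pinch_z behind it (ctrl.pinch_z is the distance from the TCP to the grasp point, in m); z points along the fingers, y is the line along which they close (so a half turn about z gives the same grasp; the last joint's range is limited). The gripper opens to 85 mm and grips with 20 to 120 N. Pads are 22 mm wide; open, the fingers measure 114 mm over their backs; the gripper's body (76 mm by 85 mm) begins 54 mm behind the grasp point. The pads swing forward as they close: fully open they stand 13 mm farther back than shut.
Start: joints at [-1.222, 0.48, 1.596, -0, 1.065, -0.047], TCP at [0.251, -0.6, 0.231] pointing down, gripper open.
Joint ranges: [-2.75, 2.75], [-0.82, 2.05], [0.23, 2.67], [-1.56, 4.7], [0.09, 2.69], [-2.92, 2.92]. Speed limits (rad/s): [1.89, 1.89, 2.39, 3.01, 3.01, 3.01].

### API

Orientations are given as a unit quaternion [x, y, z, w].
In Python, from bench import read_state, cams, ctrl, find_in gives the robot as it stands.
- The arm moves only by the tool move_arm, never from a script. Its argument "moves" is a list of rows, each a list of 3 entries, a list of its own where there are three numbers: the turn, a rotation vector about the world's x, y, z as a fraction of full scale, then the shift along the world's x, y, z as a fraction of full scale, then the opening, from 0 (shut) to 1 (fully open). In form: [[[ax, ay, az], [x, y, z], grip], ...]. A call has 1 to 8 rows; each row shifts and turns the commanded pose from where the row before left it; what a row does not reach is not made up. Full scale, the value 1, is 200 mm for a shift and 180 degrees for a turn. A row lasts 1/10 s, in which the tool goes at most 50 mm and 8.59 degrees, less where a joint would pass 70% of its speed; a pose out of reach is approached as far as the arm can. A call with a number of a shift or a turn outside -1 to 1 is refused whole. A call with a gripper value outside its range is refused whole. The fingers move at their own pace and stop on an object; the grip force is fixed at half the most. Time passes only in rows, so rows that do not move let the fingers close. It gives the time, the measured TCP pose, the force, the opening and the grip force at its end, in the units of the state.
- read_state(): the state, without advancing time (a new reading comes with each control period).
- cams.snapshot(name): name is "side" or "top" or "wrist"; returns the picture (400x640x3 uint8, blue, green, red); there is no depth.
- cams.camera_params(name): a dict with "intrinsics" (3x3 intrinsics, pixels), "camera_from_world" (4x4, takes a point from world to camera coordinates). Camera axes: x right, y down, z forward; pixel columns grow to the right and rows downward; lengths in m; the calibration is good to about 2 mm. The wrist camera is an equidistant fisheye: a pixel r from the principal point sees the ray r / f radians off the axis. A picture is of the moment at which its call begins: read the wrist's pose just before it. camera_params takes no time and is no camera call; for the wrist camera it gives the pose at the moment of the call.
- ctrl.sign_off(): hands the job in; it is judged then, once.
Trained networks look in the newest picture that a camera, given by its name, has taken for a name from the list of things; names that differ only in an ending like _2 or _b are one class to them, and where a whole thing is asked for, a point or a joint stands for the part that bears it (a point fixed in the world has none). Each returns a list of dicts, best first, with "score" (0 to 1); they miss things now and then, are a little off and sometimes report something else, mostly with a low value. They report only what shows in the picture. A call takes as long as a camera call. They do not tell look-alikes from the thing itself.
- find_in(camera, target): "extent" ([left, top, right, bottom] as shares, 0 to 1, of the picture: columns of its width, rows of its height, round what is visible of it).
The state is a dict: "clock": time; "joint_pos": joint angles; "qvel": joint speeds; "effort": joint torques, N m; "tool_pos": TCP position; "tool_rot": TCP orientation; "contact_force": force on the tool from outside, world axes, zero at the start; "torque": the same for the moment, N m; "opening": opening from 0.0 (shut) to 1.0 (fully open); "gripper_force": force on a finger pad.
Only numpy, scipy, OpenCV 4.12 (cv2) and the standard library are available. Lean on these libraries where they do the work, as an engineer would, in place of code of your own. Each camera call takes 0.05 s, during which the arm holds its last target. There are 200 camera calls.

## Working session

There is one attempt and no reset: what is moved stays moved. The work goes in short steps, Python scripts to look and compute and a tool call to move; the robot and the scene stay as the last step left them, time stands still between calls to the robot, and variables do not carry over. Pictures are saved under pics/ and viewed, at most 10 in all, crops included, and the job is handed in when it is done.

Besides the shell and the picture viewer there is one more tool, called after "Call:" as name([rows], argument=value, ...), one row to a line, values as JSON. move_arm: Moves the arm, as the interface text tells. Shift numbers are shares of 200 mm and turn numbers shares of 180 degrees, none past 1 either way. Its arguments: {"type":"object","properties":{"moves":{"type":"array","items":{"type":"array"}}},"required":["moves"]}

```bash
mkdir -p pics; python3 - <<'E'
from bench import read_state,cams,ctrl,find_in
import cv2,numpy as np
s=read_state();print(s['clock'],s['tool_pos'],s['tool_rot'],s['opening'],ctrl.pinch_z)
for n in ['side','top']:
    im=cams.snapshot(n);cv2.imwrite(f'pics/{n}0.png',im)
    p=cams.camera_params(n);print(n,np.round(p['intrinsics'],1).tolist(),np.round(p['camera_from_world'],4).tolist())
    for t in ['guard','green_tray','unit_yellow','unit_blue','unit_green','unit_white','red_top']:
        print(t,[(np.round(np.array(d['extent'])*[640,400,640,400]).tolist(),round(d['score'],2)) for d in find_in(n,t)][:3])
E
```

```text
0.0 [ 0.25047231 -0.59934242  0.23065516] [ 9.80479713e-01  1.96619310e-01 -8.67433785e-05 -6.10659914e-04] 0.9987056816229292 0.0187
side [[504.4, 0.0, 323.4], [0.0, 504.4, 201.7], [0.0, 0.0, 1.0]] [[-0.8357, -0.5487, -0.0244, 0.4656], [-0.2672, 0.4449, -0.8548, 0.1879], [0.4798, -0.7078, -0.5184, 1.4481], [0.0, 0.0, 0.0, 1.0]]
guard [([305.0, 189.0, 325.0, 215.0], 0.78), ([355.0, 224.0, 366.0, 241.0], 0.56), ([339.0, 179.0, 360.0, 192.0], 0.48)]
green_tray [([362.0, 153.0, 407.0, 192.0], 0.61)]
unit_yellow [([317.0, 171.0, 339.0, 193.0], 0.48)]
unit_blue [([311.0, 181.0, 333.0, 201.0], 0.63)]
unit_green [([296.0, 199.0, 317.0, 213.0], 0.59)]
unit_white [([306.0, 188.0, 325.0, 209.0], 0.64)]
red_top [([298.0, 208.0, 308.0, 219.0], 0.48)]
top [[428.8, 0.0, 316.9], [0.0, 428.8, 197.2], [0.0, 0.0, 1.0]] [[-0.0105, -0.9999, -0.009, 0.1018], [-0.9903, 0.0116, -0.1383, 0.4892], [0.1384, 0.0075, -0.9903, 1.5517], [0.0, 0.0, 0.0, 1.0]]
guard [([385.0, 167.0, 399.0, 187.0], 0.77), ([305.0, 178.0, 321.0, 195.0], 0.63), ([324.0, 220.0, 341.0, 233.0], 0.54)]
green_tray [([409.0, 174.0, 471.0, 229.0], 0.81)]
unit_yellow [([351.0, 163.0, 366.0, 181.0], 0.84), ([306.0, 177.0, 319.0, 196.0], 0.74)]
unit_blue [([334.0, 163.0, 348.0, 190.0], 0.51), ([350.0, 160.0, 367.0, 180.0], 0.39)]
unit_green [([310.0, 171.0, 323.0, 180.0], 0.49)]
unit_white [([320.0, 169.0, 333.0, 191.0], 0.64)]
red_top []
```

View pics/top0.png

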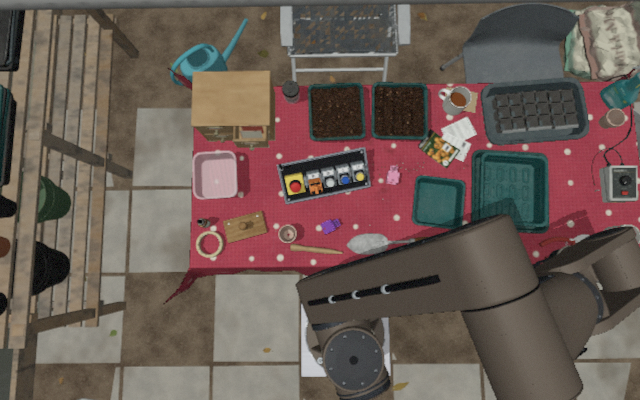

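View pics/side0.png

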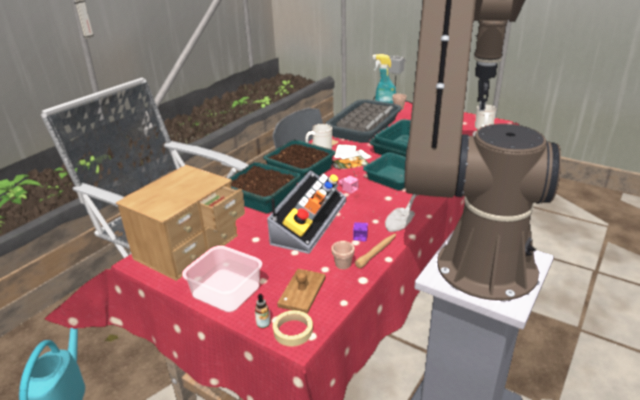

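Top view: console at about (325,175). From its left end come the red stop (295,184), orange guard (315,182), white (330,178), blue (345,175) and yellow (360,175).

Look-alikes:
- **Guard:** pink cap (393,176) and purple cap (331,226). I choose the orange one at (315,182).
- **Tray:** large stacked trays (512,190) and soil trays (337,110) and (400,110). I choose the small green tray at (440,202), which spans about 51 px, or 185 mm.

Next is one close crop to check this.

```bash
python3 - <<'E'
import cv2,numpy as np
a=cv2.imread('pics/top0.png')[145:210,275:375];b=cv2.imread('pics/side0.png')[165:255,260:350]
a=cv2.resize(a,(800,520)[:2],interpolation=cv2.INTER_CUBIC)
cv2.imwrite('pics/c1.png',a[:, :])
E
```

```text
(no output)
```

View pics/c1.png

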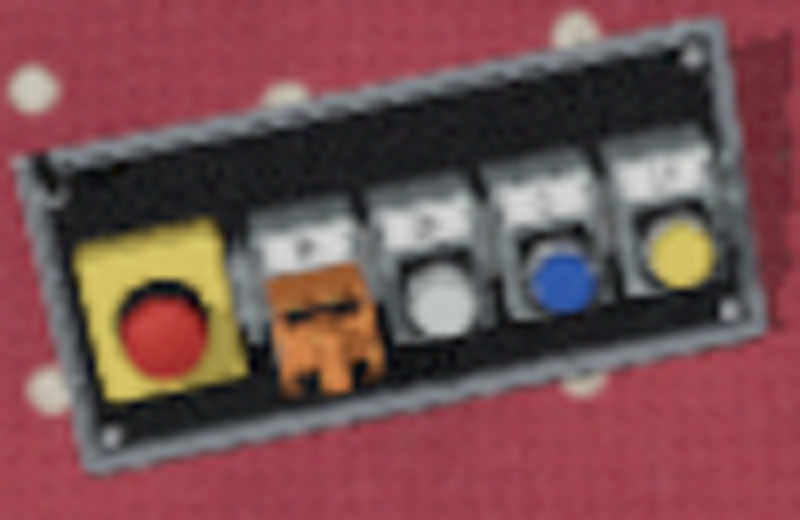

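The crop confirms it: the orange guard with its thin fin sits at crop (320,330), between the red stop and white. Next come blue (565,282) and yellow (682,255). Now I fit the console pose and the tray.

```bash
cat > h.py <<'E'
import numpy as np,cv2
from scipy.optimize import least_squares
from scipy.spatial.transform import Rotation as R
from bench import read_state,cams,ctrl,find_in
def proj(n,X,p=None):
    p=p or cams.camera_params(n);K=p['intrinsics'];c=np.c_[X,np.ones(len(X))]@np.array(p['camera_from_world']).T[:,:3]
    if n=='wrist':
        r=np.hypot(c[:,0],c[:,1]);th=np.arctan2(r,c[:,2]);q=c[:,:2]/np.maximum(r,1e-9)[:,None]*th[:,None]
    else: q=c[:,:2]/c[:,2:3]
    return q*[K[0][0],K[1][1]]+[K[0][2],K[1][2]]
def rz(a): return R.from_euler('z',a).as_matrix()
N=np.array([-.5,0,3**.5/2])
E
python3 - <<'E'
from h import *
uv=np.array([[15,160],[722,18],[768,335],[90,472]])/8+[275,145]
C=np.array([[.065,.16,.097],[.065,-.16,.097],[-.065,-.16,.022],[-.065,.16,.022]])
f=lambda v:(proj('top',C@rz(v[2]).T+[v[0],v[1],0])-uv).ravel()
r=least_squares(f,[.6,.1,.1]);print('console',r.x,np.round(r.fun,1))
x,y,a=r.x
# heads at collar + 17 mm: solve unit origin on face along row: console coords (xc,yc,zface)
hd={'white':(443,302),'blue':(565,282),'yellow':(682,255)}
for k,q in hd.items():
    q=np.array(q)/8+[275,145]
    def P(v): 
        zf=.0595+v[0]*np.tan(np.pi/6)
        return np.array([v[0],v[1],zf])+[-.033,0,.041]+.017*N
    g=lambda v:(proj('top',[rz(a)@P(v)+[x,y,0]])[0]-q)
    s=least_squares(g,[0,0]);print(k,s.x,'head w',rz(a)@P(s.x)+[x,y,0])
uv=np.array([[416,178],[466,177],[466,229],[413,227]])
T=np.array([[1,1],[1,-1],[-1,-1],[-1,1]])*.0925;T=np.c_[T,[.05]*4]
f=lambda v:(proj('top',T@rz(v[2]).T+[v[0],v[1],0])-uv).ravel()
r=least_squares(f,[.5,-.2,0]);print('tray',r.x,np.round(r.fun,1))
s=read_state();print(R.from_quat(s['tool_rot']).as_matrix().round(3))
p=cams.camera_params('wrist');M=np.array(p['camera_from_world']);Tt=np.eye(4);Tt[:3,:3]=R.from_quat(s['tool_rot']).as_matrix();Tt[:3,3]=s['tool_pos'];print((M@Tt).round(3).tolist(),np.round(p['intrinsics']).tolist())
E
```

```text
console [0.564506   0.06584443 0.1911    ] [ 0.9  0.6 -0.4  0.7 -0.7 -0.6  0.1 -0.7]
white [ 0.00372517 -0.01098507] head w [0.52950532 0.04788442 0.11737316]
blue [ 0.00181638 -0.06549182] head w [ 0.53798424 -0.00599263  0.11627112]
yellow [ 0.00310662 -0.11840744] head w [ 0.54930172 -0.05769991  0.11701604]
tray [ 0.46316298 -0.35310781 -0.0510613 ] [-1.  -1.4 -0.5  1.6 -0.1 -0.1  1.6 -0.1]
[[ 0.923  0.386  0.   ]
 [ 0.386 -0.923 -0.   ]
 [-0.     0.    -1.   ]]
[[-0.0, 1.0, -0.0, -0.0], [-0.951, -0.0, -0.309, 0.031], [-0.309, 0.0, 0.951, 0.16], [0.0, 0.0, 0.0, 1.0]] [[310.0, 0.0, 318.0], [0.0, 310.0, 196.0], [0.0, 0.0, 1.0]]
```

```bash
cat >> h.py <<'E'
A=0.19; CO=np.array([.5645,.0658,0.])
def unit(yc,xc=.003): # collar middle, world
    return rz(A)@(np.array([xc-.033,yc,.0595+xc*np.tan(np.pi/6)+.041]))+CO
NW=rz(A)@N
RT=np.c_[rz(A)@[3**.5/2,0,.5],rz(A)@[0,-1,0],-NW]
def delta(pos,Rt=None,tp=None,tr=None):
    s=read_state();tp=s['tool_pos'] if tp is None else tp
    tr=R.from_quat(s['tool_rot']).as_matrix() if tr is None else tr
    d=np.array(pos)-tp;rv=R.from_matrix((RT if Rt is None else Rt)@tr.T).as_rotvec()
    n=max(np.linalg.norm(d)/.05,np.degrees(np.linalg.norm(rv))/8.59)
    print('turn',(rv/np.pi).round(4),'shift',(d/.2).round(4),'rows>=',n.round(2))
E
python3 - <<'E'
from h import *
c=unit(.043);print('collar',c)
delta(c+NW*.20);print(c+NW*.2, NW)
E
```

```text
collar [0.52691894 0.10236042 0.10223205]
turn [ 0.0482 -0.1598 -0.064 ] shift [0.8904 3.4161 0.2205] rows>= 14.15
[0.42871852 0.08347453 0.27543713] [-0.49100212 -0.09442945  0.8660254 ]
```

Call:
move_arm([
  [[0,0,0],[0.11,0.21,0.028],1],
  [[0,0,0],[0.11,0.21,0.028],1],
  [[0,0,0],[0.11,0.21,0.028],1],
  [[0,0,0],[0.11,0.21,0.028],1],
  [[0,0,0],[0.11,0.21,0.028],1],
  [[0,0,0],[0.11,0.21,0.028],1],
  [[0,0,0],[0.11,0.21,0.028],1],
  [[0,0,0],[0.11,0.21,0.028],1],
])

```text
clock: 1.6
tool_pos: [0.4272, -0.262, 0.2765]
tool_rot: [0.98, 0.197, 0.0, 0.0]
contact_force: [1.3, -0.5, -0.9]
opening: 1.001
gripper_force: 0.0
```

Call:
move_arm([
  [[0.006,-0.02,-0.008],[0,0.21,0],0.5],
  [[0.006,-0.02,-0.008],[0,0.21,0],0.5],
  [[0.006,-0.02,-0.008],[0,0.21,0],0.5],
  [[0.006,-0.02,-0.008],[0,0.21,0],0.5],
  [[0.006,-0.02,-0.008],[0,0.21,0],0.5],
  [[0.006,-0.02,-0.008],[0,0.21,0],0.5],
  [[0.006,-0.02,-0.008],[0,0.21,0],0.5],
  [[0.006,-0.02,-0.008],[0,0.21,0],0.5],
])

```text
clock: 2.4
tool_pos: [0.4263, 0.0674, 0.2764]
tool_rot: [0.962, 0.092, 0.255, -0.023]
contact_force: [0.5, -1.0, -0.6]
opening: 0.502
gripper_force: 0.0
```

```bash
python3 - <<'E'
from h import *
c=unit(.043)
delta(c+NW*.20)
p=cams.camera_params('wrist');im=cams.snapshot('wrist');cv2.imwrite('pics/w1.png',im)
s=read_state();print(s['clock'],s['tool_pos'],s['opening'],s['contact_force'])
M=np.array(p['camera_from_world']);np.save('w1.npy',M)
for n,y in zip(['grn','wht','blu','yel'],[.043,-.011,-.065,-.119]): print(n,proj('wrist',[unit(y),unit(y)+NW*.017,unit(y)+NW*.067],p).round(1).tolist())
E
```

```text
turn [ 0.001  -0.0017 -0.0002] shift [ 0.0123  0.0803 -0.0046] rows>= 0.33
2.45 [0.42441471 0.07209971 0.27542362] 0.5010220156412889 [-3.35238518  0.57095153 -2.00915758]
grn [[303.5, 163.2], [302.8, 166.5], [300.5, 178.4]]
wht [[350.7, 163.3], [352.3, 166.6], [358.2, 178.6]]
blu [[396.4, 164.0], [400.1, 167.3], [413.1, 179.1]]
yel [[438.8, 165.0], [444.2, 168.3], [462.5, 179.9]]
```

View pics/w1.png

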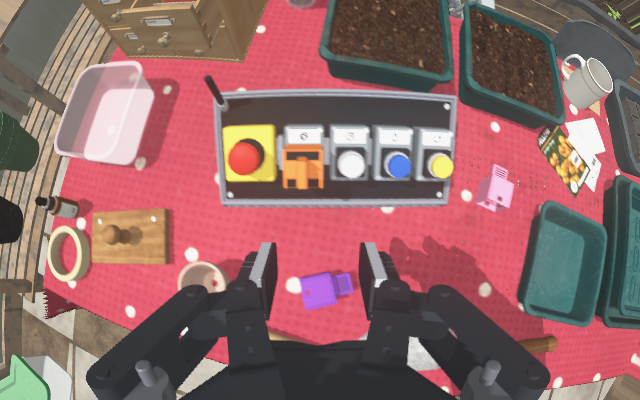

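The wrist view shows the guard at (303,167), white (351,163), blue (399,166), yellow (440,166) and red (245,157). That agrees with the fit to a few px. Now I go closer and refine.

Call:
move_arm([
  [[0,0,0],[0.07,0.03,-0.12],0.5],
  [[0,0,0],[0.07,0.03,-0.12],0.5],
  [[0,0,0],[0.07,0.03,-0.11],0.5],
  [[0,0,0],[0,0,0],0.5],
  [[0,0,0],[0,0,0],0.5],
])

```text
clock: 2.95
tool_pos: [0.4683, 0.0841, 0.2056]
tool_rot: [0.963, 0.093, 0.252, -0.023]
contact_force: [-0.3, 0.7, 0.4]
opening: 0.499
gripper_force: 0.0
```

```bash
python3 - <<'E'
from h import *
c=unit(.043)
delta(c+NW*.12)
s=read_state();p=cams.camera_params('wrist');im=cams.snapshot('wrist');cv2.imwrite('pics/w2.png',im);np.save('w2.npy',p['camera_from_world'])
print(s['clock'],s['tool_pos'],s['qvel'].round(3) if hasattr(s['qvel'],'round') else s['qvel'])
for n,y in zip(['grn','wht','blu','yel'],[.043,-.011,-.065,-.119]): print(n,proj('wrist',[unit(y),unit(y)+NW*.017,unit(y)+NW*.041,unit(y)+NW*.067],p).round(1).tolist())
cv2.imwrite('pics/w2c.png',cv2.resize(im[60:260,150:550],(800,400),interpolation=cv2.INTER_CUBIC))
E
```

```text
turn [ 0.0016 -0.0035 -0.0009] shift [-0.0013  0.0347  0.0029] rows>= 0.14
2.95 [0.46826384 0.08409306 0.20556569] [-0.007 -0.039 -0.002 -0.017  0.005  0.01 ]
grn [[309.1, 185.8], [308.6, 191.7], [307.8, 201.4], [306.7, 214.3]]
wht [[369.8, 186.1], [373.0, 191.9], [378.3, 201.6], [385.2, 214.3]]
blu [[426.6, 186.6], [432.9, 192.3], [443.0, 201.5], [455.8, 213.5]]
yel [[476.7, 187.2], [484.9, 192.7], [497.8, 201.4], [513.8, 212.4]]
```

View pics/w2c.png

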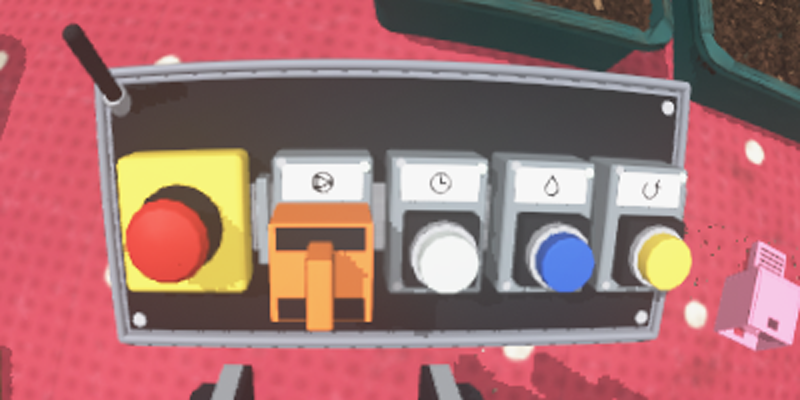

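```bash
python3 - <<'E'
from h import *
c=unit(.0415,.0045)
delta(c+NW*.085);delta(c+NW*.0445); print((NW*.0405/.2).round(4))
s=read_state();print(s['tool_pos'])
E
```

```text
turn [ 0.0016 -0.003  -0.0008] shift [ 0.0924  0.046  -0.1478] rows>= 0.72
turn [ 0.0016 -0.003  -0.0008] shift [ 0.1919  0.0651 -0.3232] rows>= 1.53
[-0.0994 -0.0191  0.1754]
[0.46845507 0.0839412  0.20626707]
```

Call:
move_arm([
  [[0.0016,-0.003,-0.0008],[0.046,0.023,-0.074],0.5],
  [[0,0,0],[0.046,0.023,-0.074],0.5],
  [[0,0,0],[0,0,0],0.5],
  [[0,0,0],[0,0,0],0.5],
])

```text
clock: 3.4
tool_pos: [0.4839, 0.0886, 0.1905]
tool_rot: [0.963, 0.094, 0.253, -0.03]
contact_force: [-1.6, -0.0, 0.0]
opening: 0.503
gripper_force: 0.0
```

```bash
python3 - <<'E'
from h import *
c=unit(.0415,.0045)
delta(c+NW*.0445)
p=cams.camera_params('wrist');im=cams.snapshot('wrist')
print(proj('wrist',[c+NW*.041,c+NW*.067],p).round(1).tolist())
cv2.imwrite('pics/w3c.png',cv2.resize(im[120:380,130:530],(800,520),interpolation=cv2.INTER_CUBIC))
E
```

```text
turn [-0.0025 -0.0035 -0.0021] shift [ 0.1146  0.0421 -0.2441] rows>= 1.09
[[312.2, 218.3], [311.1, 234.4]]
```

View pics/w3c.png

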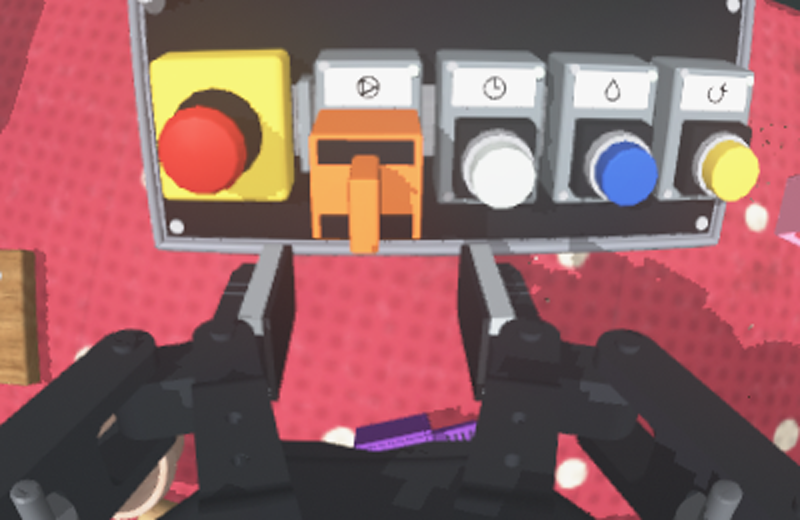

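Fin top at about (312,232), predicted (311,234), so the lateral aim is good. The move fell short, so I check the joints.

```bash
python3 - <<'E'
from h import *
s=read_state();print(s['clock'],np.round(s['joint_pos'],3),s['qvel'],s['tool_pos'],s['contact_force'],np.round(s['effort'],1))
c=unit(.0415,.0045)
delta(c+NW*.085);delta(c+NW*.0445)
E
```

```text
3.45 [0.064 0.162 2.413 0.911 0.093 0.551] [ 0.00289717  0.00013838  0.00400278  0.01850972 -0.00316315 -0.02613449] [0.4838518  0.08857917 0.19048074] [-1.03728488 -0.31286208 -0.13832609] [ -0.1 -46.2 -29.2   0.9  -2.3  -0.3]
turn [-0.0024 -0.0034 -0.0022] shift [ 0.0154  0.0228 -0.0689] rows>= 0.3
turn [-0.0024 -0.0034 -0.0022] shift [ 0.1149  0.0419 -0.2442] rows>= 1.09
```

```bash
cat >> h.py <<'E'
def tilt(deg): # tool tilted deg forward from vertical
    t=np.radians(deg);return np.c_[rz(A)@[np.cos(t),0,np.sin(t)],rz(A)@[0,-1,0],rz(A)@[np.sin(t),0,-np.cos(t)]]
E
python3 - <<'E'
from h import *
c=unit(.0415,.0045);T=tilt(15)
for h in (.1,.064): delta(c+NW*h+T[:,2]*.0187,T)
E
```

```text
turn [-0.0184  0.0783 -0.0018] shift [ 0.0024  0.0203 -0.0942] rows>= 1.69
turn [-0.0184  0.0783 -0.0018] shift [ 0.0908  0.0373 -0.2501] rows>= 1.69
```

Call:
move_arm([
  [[-0.006,0.026,-0.0006],[0,0,0],0.5],
  [[-0.006,0.026,-0.0006],[0,0,0],0.5],
  [[-0.006,0.026,-0.0006],[0,0.01,-0.05],0.5],
  [[0,0,0],[0.002,0.01,-0.044],0.5],
  [[0,0,0],[0,0,0],0.5],
  [[0,0,0],[0,0,0],0.5],
])

```text
clock: 4.05
tool_pos: [0.4849, 0.1055, 0.1734]
tool_rot: [0.976, 0.099, 0.192, -0.038]
contact_force: [0.3, -0.3, 0.3]
opening: 0.5
gripper_force: 0.0
```

```bash
python3 - <<'E'
from h import *
s=read_state();print(s['clock'],np.round(s['joint_pos'],3))
c=unit(.0415,.0045);T=tilt(15)
for h in (.1,.064): delta(c+NW*h+T[:,2]*.0187,T)
E
```

```text
4.05 [0.095 0.214 2.322 0.343 0.232 1.145]
turn [-0.0197  0.0383 -0.0053] shift [-0.0026 -0.0643 -0.0087] rows>= 0.91
turn [-0.0197  0.0383 -0.0053] shift [ 0.0858 -0.0473 -0.1646] rows>= 0.91
```

Call:
move_arm([
  [[-0.01,0.019,-0.0026],[-0.0013,-0.032,-0.0043],0.5],
  [[-0.01,0.019,-0.0026],[-0.0013,-0.032,-0.0043],0.5],
  [[0,0,0],[0,0,0],0.5],
  [[0,0,0],[0,0,0],0.5],
])

```text
clock: 4.45
tool_pos: [0.485, 0.0932, 0.1719]
tool_rot: [0.987, 0.095, 0.131, -0.013]
contact_force: [-0.6, -0.8, 0.6]
opening: 0.502
gripper_force: 0.0
```

```bash
python3 - <<'E'
from h import *
s=read_state();print(s['clock'],np.round(s['joint_pos'],3))
c=unit(.0415,.0045);T=tilt(15)
for h in (.1,.064): delta(c+NW*h+T[:,2]*.0187,T)
E
```

```text
4.45 [0.113 0.24  2.223 0.05  0.415 1.449]
turn [-0.0001  0.0008 -0.0004] shift [-0.0032 -0.0027 -0.0012] rows>= 0.02
turn [-0.0001  0.0008 -0.0004] shift [ 0.0852  0.0143 -0.1571] rows>= 0.72
```

Call:
move_arm([
  [[0,0,0],[0.022,0.004,-0.04],0.5],
  [[0,0,0],[0.022,0.004,-0.04],0.5],
  [[0,0,0],[0.022,0.003,-0.04],0.5],
  [[0,0,0],[0.019,0.003,-0.036],0.5],
  [[0,0,0],[0,0,0],0.5],
  [[0,0,0],[0,0,0],0.5],
])

```text
clock: 5.05
tool_pos: [0.5021, 0.0954, 0.1403]
tool_rot: [0.987, 0.094, 0.13, -0.012]
contact_force: [0.1, 0.8, 0.7]
opening: 0.497
gripper_force: 0.0
```

```bash
python3 - <<'E'
from h import *
s=read_state();print(s['clock'],np.round(s['joint_pos'],3))
c=unit(.0415,.0045);T=tilt(15)
delta(c+NW*.064+T[:,2]*.0187,T)
im=cams.snapshot('wrist');cv2.imwrite('pics/w4c.png',cv2.resize(im[100:380,130:530],(800,560),interpolation=cv2.INTER_CUBIC))
E
```

```text
5.05 [0.115 0.321 2.217 0.053 0.343 1.448]
turn [ 0.0005 -0.     -0.0001] shift [-0.0004  0.0033  0.0008] rows>= 0.01
```

View pics/w4c.png

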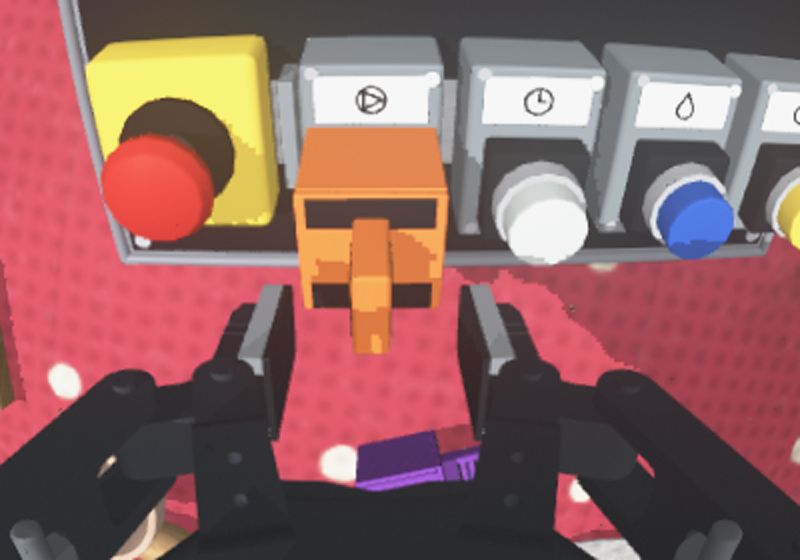

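```bash
python3 - <<'E'
from h import *
s=read_state();Rt=R.from_quat(s['tool_rot']).as_matrix();t=s['tool_pos'];c=unit(.0415,.0045)
ex=rz(A)@[3**.5/2,0,.5]
P=[t,t-Rt[:,2]*.0187,c+NW*.067,c+NW*.067+ex*.014,c+NW*.067-ex*.014,c+NW*.041+ex*.014,c+NW*.041]
print(((proj('wrist',P)-[130,100])*2).round().tolist())
E
```

```text
[[373.0, 309.0], [373.0, 347.0], [370.0, 357.0], [370.0, 314.0], [371.0, 394.0], [371.0, 241.0], [371.0, 283.0]]
```

```bash
python3 - <<'E'
from h import *
c=unit(.0415,.0045);ex=rz(A)@[3**.5/2,0,.5];ey=rz(A)@[0,1,0]
L=[((0,5,67),None)]
pts=[(14,0,41),(14,0,67),(-14,0,67),(21,21,41),(21,-21,41),(-14,5,67),(-14,-5,67),(14,5,67),(14,-5,67)]
obs=[(371,220),(371,278),(371,353),(297,190),(447,190),(354,353),(389,353),(352,278),(391,278)]
P=np.array([c+ex*a/1e3+ey*b/1e3+NW*h/1e3 for a,b,h in pts])
p=cams.camera_params('wrist')
f=lambda d:(((proj('wrist',P+ex*d[0]+ey*d[1]+NW*d[2],p)-[130,100])*2-obs)).ravel()
r=least_squares(f,[0,0,0]);print((r.x*1e3).round(1));print(r.fun.reshape(-1,2).round().tolist())
E
```

```text
[ -5.2  -0.1 -18.4]
[[1.0, -5.0], [0.0, -1.0], [1.0, 0.0], [-2.0, 4.0], [1.0, 4.0], [-1.0, 0.0], [1.0, 0.0], [-1.0, -2.0], [1.0, -1.0]]
```

The fit shows the guard sits 18 mm lower, because its cap fits over the collar. I correct the tool position for that.

```bash
python3 - <<'E'
from h import *
ex=rz(A)@[3**.5/2,0,.5];d=-.0052*ex-.0184*NW
c=unit(.0415,.0045)+d;T=tilt(15)
print(d,c,CO);delta(c+NW*.0635+T[:,2]*.0187,T)
E
```

```text
[ 0.00461215  0.00088701 -0.01853487] [0.53328738 0.1020577  0.08456321] [0.5645 0.0658 0.    ]
turn [ 0.0005  0.0002 -0.0001] shift [ 0.0234  0.0078 -0.0956] rows>= 0.39
```

Call:
move_arm([
  [[0,0,0],[0.008,0.002,-0.032],0.5],
  [[0,0,0],[0.008,0.002,-0.032],0.5],
  [[0,0,0],[0.007,0.002,-0.031],0.5],
  [[0,0,0],[0,0,0],0.5],
  [[0,0,0],[0,0,0],0.5],
])

```text
clock: 5.6
tool_pos: [0.5068, 0.0966, 0.1215]
tool_rot: [0.987, 0.094, 0.13, -0.012]
contact_force: [-0.1, 0.3, 0.2]
opening: 0.497
gripper_force: 0.0
```

Call:
move_arm([
  [[0,0,0],[0,0,0],0.3],
  [[0,0,0],[0,0,0],0.1],
  [[0,0,0],[0,0,0],0],
  [[0,0,0],[0,0,0],0],
  [[0,0,0],[0,0,0],0],
])

```text
clock: 6.1
tool_pos: [0.507, 0.0967, 0.122]
tool_rot: [0.987, 0.094, 0.13, -0.012]
contact_force: [-2.6, 2.1, 5.8]
opening: 0.104
gripper_force: 63.6
```

```bash
python3 - <<'E'
from h import *
s=read_state();print(s['clock'],s['opening'],s['gripper_force'],s['contact_force'],s['tool_pos'])
im=cams.snapshot('wrist');cv2.imwrite('pics/w5c.png',cv2.resize(im[100:380,130:530],(800,560),interpolation=cv2.INTER_CUBIC))
print((NW*.05/.2).round(4))
E
```

```text
6.1 0.104076316505597 63.595189740881324 [-2.57634556  2.10691325  5.77450185] [0.5069906  0.09665817 0.12197077]
[-0.1228 -0.0236  0.2165]
```

View pics/w5c.png

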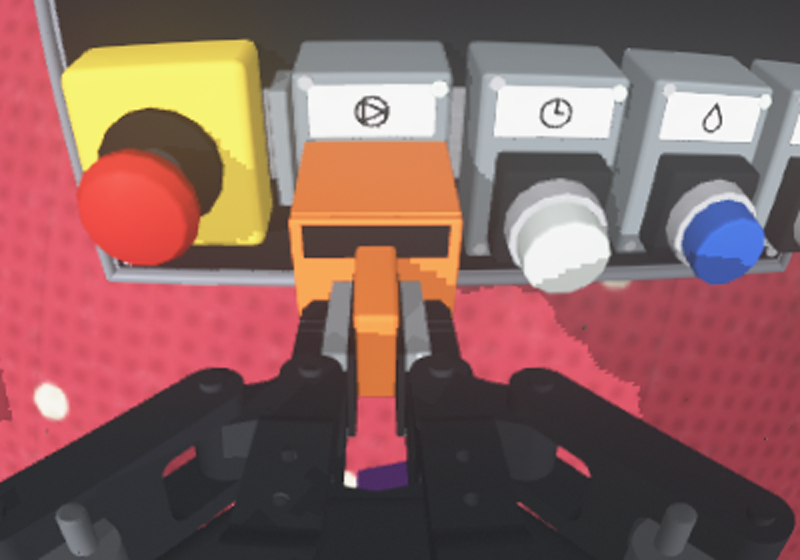

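The fin is gripped between the pads (opening 0.10, 64 N). I now pull along the face normal.

Call:
move_arm([
  [[0,0,0],[-0.0098,-0.0019,0.0173],0],
  [[0,0,0],[-0.0098,-0.0019,0.0173],0],
  [[0,0,0],[-0.0196,-0.0038,0.0346],0],
  [[0,0,0],[-0.0196,-0.0038,0.0346],0],
  [[0,0,0],[-0.0196,-0.0038,0.0346],0],
  [[0,0,0],[-0.0245,-0.0047,0.0433],0],
  [[0,0,0],[-0.0245,-0.0047,0.0433],0],
  [[0,0,0],[-0.0245,-0.0047,0.0433],0],
])

```text
clock: 6.95
tool_pos: [0.4761, 0.0906, 0.1763]
tool_rot: [0.987, 0.094, 0.13, -0.012]
contact_force: [-0.5, 1.0, -0.1]
opening: 0.105
gripper_force: 65.0
```

```bash
python3 - <<'E'
from h import *
s=read_state();print(s['clock'],s['opening'],s['gripper_force'],s['contact_force'],s['tool_pos'],np.round(s['joint_pos'],3))
E
```

```text
6.95 0.10462812974613281 64.99204245395958 [-0.48474853  1.04784992 -0.08899409] [0.47605122 0.09062404 0.17629713] [0.111 0.22  2.235 0.046 0.424 1.452]
```

```bash
python3 - <<'E'
from h import *
T=tilt(-15);o=np.array([.463,-.353,0])
t=o+[0,0,.0635]+T[:,2]*.0187;print(t)
delta(t+[0,0,.154],T);delta(t+[0,0,.004],T)
E
```

```text
[ 0.45824718 -0.35391406  0.04543719]
turn [-0.031   0.164  -0.0002] shift [-0.089  -2.2227  0.1157] rows>= 8.91
turn [-0.031   0.164  -0.0002] shift [-0.089  -2.2227 -0.6343] rows>= 9.25
```

Call:
move_arm([
  [[0,0,0],[-0.02,0,0.1],0],
  [[0,0,0],[-0.02,0,0.1],0],
  [[-0.005,0.027,0],[0,-0.15,0],0],
  [[-0.005,0.027,0],[0,-0.2,0],0],
  [[-0.005,0.027,0],[0,-0.2,0],0],
  [[-0.005,0.027,0],[0,-0.2,0],0],
  [[-0.005,0.027,0],[0,-0.2,0],0],
  [[-0.005,0.027,0],[0,-0.2,0],0],
])

```text
clock: 7.75
tool_pos: [0.4683, -0.1411, 0.2165]
tool_rot: [0.987, 0.094, -0.128, 0.011]
contact_force: [-0.1, -0.5, -1.1]
opening: 0.1
gripper_force: 65.0
```

Call:
move_arm([
  [[0,0,0],[-0.01,-0.2,-0.02],0],
  [[0,0,0],[-0.01,-0.2,-0.02],0],
  [[0,0,0],[-0.01,-0.2,-0.02],0],
  [[0,0,0],[-0.01,-0.2,-0.02],0],
  [[0,0,0],[-0.01,-0.15,-0.005],0],
  [[0,0,0],[0,-0.1,0],0],
  [[0,0,0],[0,0,0],0],
  [[0,0,0],[0,0,0],0],
])

```text
clock: 8.55
tool_pos: [0.4584, -0.3489, 0.1986]
tool_rot: [0.987, 0.094, -0.127, 0.011]
contact_force: [1.0, 0.7, -0.6]
opening: 0.099
gripper_force: 65.0
```

```bash
python3 - <<'E'
from h import *
s=read_state();print(s['clock'],s['opening'],s['gripper_force'],s['contact_force'],s['tool_pos'],np.round(s['joint_pos'],3))
T=tilt(-15);o=np.array([.463,-.353,0])
t=o+[0,0,.0635]+T[:,2]*.0187
delta(t+[0,0,.004],T)
im=cams.snapshot('top');print(find_in('top','green_tray')[:2],find_in('top','guard')[:4])
im2=cams.snapshot('wrist')
a=cv2.resize(im[150:250,370:500],(520,400));b=im2
cv2.imwrite('pics/d1.png',np.hstack([a,cv2.resize(b[50:370,150:374+50],(274,320))[:320].repeat(1,0) if 0 else cv2.resize(b[:,150:490],(280,400))]))
print(proj('top',[o+[0,0,.05]]))
E
```

```text
8.55 0.09876290985369145 64.97312536463141 [ 1.02887402  0.71263945 -0.57989632] [ 0.45842859 -0.34889467  0.19864377] [-0.59   0.515  1.658 -0.193  1.161  0.886]
turn [-0.0011  0.0019  0.0002] shift [-0.0009 -0.0251 -0.746 ] rows>= 2.99
[{'extent': [0.6487, 0.4437, 0.6825, 0.5035], 'score': 0.97}] [{'extent': [0.6034, 0.4115, 0.6219, 0.456], 'score': 0.54}, {'extent': [0.5055, 0.5642, 0.5058, 0.5657], 'score': 0.36}]
[[440.19541665 202.59202031]]
```

View pics/d1.png

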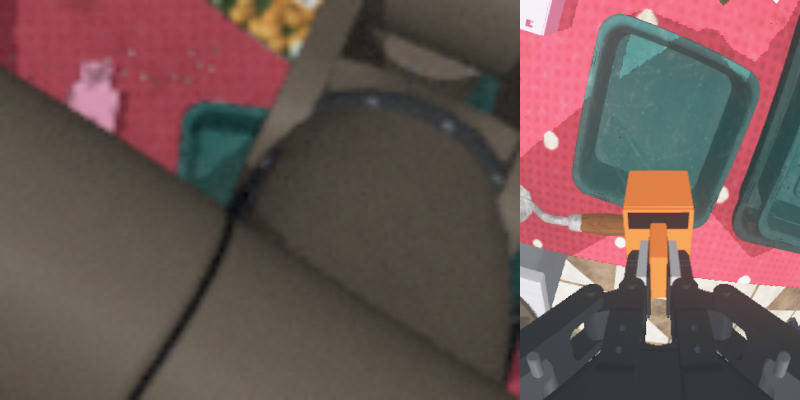

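The guard hangs in the grip. The tray shows in the wrist half with corners at about (605,18), (757,80), (705,222) and (578,187). I check its pose from those.

```bash
python3 - <<'E'
from h import *
q=np.array([[603,14],[760,78],[707,224],[576,189]],float);q[:,0]=150+(q[:,0]-520)*340/280
T=np.array([[1,1],[1,-1],[-1,-1],[-1,1]])*.0925;T=np.c_[T,[.05]*4]
p=cams.camera_params('wrist')
f=lambda v:(proj('wrist',T@rz(v[2]).T+[v[0],v[1],0],p)-q).ravel()
r=least_squares(f,[.46,-.35,-.05]);print(r.x,r.fun.round(1))
E
```

```text
[ 0.46732209 -0.3513533  -0.09213466] [-4.3 -3.4  8.8 -3.   0.6  8.4 -4.7  4.3]
```

Call:
move_arm([
  [[0,0,0],[0.005,-0.009,-0.15],0],
  [[0,0,0],[0.005,-0.009,-0.15],0],
  [[0,0,0],[0,0,-0.15],0],
  [[0,0,0],[0,0,-0.12],0],
  [[0,0,0],[0,0,-0.07],0],
  [[0,0,0],[0,0,-0.04],0],
  [[0,0,0],[0,0,-0.03],0],
  [[0,0,0],[0,0,0],0],
])

```text
clock: 9.55
tool_pos: [0.4607, -0.3528, 0.0565]
tool_rot: [0.987, 0.094, -0.127, 0.011]
contact_force: [-0.8, -0.4, -1.0]
opening: 0.103
gripper_force: 65.0
```

Call:
move_arm([
  [[0,0,0],[0,0,-0.01],0],
  [[0,0,0],[0,0,-0.01],0],
  [[0,0,0],[0,0,-0.01],0],
  [[0,0,0],[0,0,0],0],
])

```text
clock: 9.95
tool_pos: [0.4605, -0.3529, 0.0504]
tool_rot: [0.987, 0.094, -0.127, 0.011]
contact_force: [0.5, 0.3, 0.0]
opening: 0.101
gripper_force: 65.0
```

Call:
move_arm([
  [[0,0,0],[0,0,-0.008],0],
  [[0,0,0],[0,0,-0.006],0],
  [[0,0,0],[0,0,0],0],
])

```text
clock: 10.25
tool_pos: [0.4605, -0.3528, 0.0475]
tool_rot: [0.987, 0.094, -0.127, 0.011]
contact_force: [-0.4, 0.3, -0.8]
opening: 0.104
gripper_force: 65.0
```

Call:
move_arm([
  [[0,0,0],[0,0,-0.008],0],
  [[0,0,0],[0,0,0],0],
])

```text
clock: 10.45
tool_pos: [0.4605, -0.3528, 0.0458]
tool_rot: [0.987, 0.094, -0.127, 0.011]
contact_force: [-0.9, 0.4, -0.5]
opening: 0.1
gripper_force: 65.0
```

Call:
move_arm([
  [[0,0,0],[0,0,-0.008],0],
  [[0,0,0],[0,0,0],0],
])

```text
clock: 10.65
tool_pos: [0.4607, -0.3529, 0.0453]
tool_rot: [0.987, 0.094, -0.127, 0.011]
contact_force: [-1.0, 3.5, 15.3]
opening: 0.103
gripper_force: 67.3
```

Touchdown. I release and retreat upward.

Call:
move_arm([
  [[0,0,0],[0,0,0.003],0.1],
  [[0,0,0],[0,0,0],0.3],
  [[0,0,0],[0,0,0],0.5],
  [[0,0,0],[0,0,0],0.5],
  [[0,0,0],[0,0,0.1],0.5],
  [[0,0,0],[0,0,0.2],0.5],
  [[0,0,0],[0,0,0.2],0.5],
  [[0,0,0],[0,0,0.2],0.5],
])

```text
clock: 11.45
tool_pos: [0.4603, -0.3526, 0.1863]
tool_rot: [0.987, 0.094, -0.127, 0.011]
contact_force: [0.4, -0.6, 0.2]
opening: 0.497
gripper_force: 0.0
```

```bash
python3 - <<'E'
from h import *
s=read_state();print(s['clock'],s['opening'],s['tool_pos'])
# refit collar from w1 settled? aim: view pose, tilt 15, TCP above white/blue
c=unit(-.04,.0045);T=tilt(15);delta(c+NW*.17,T);print(c+NW*.17)
im2=cams.snapshot('wrist');cv2.imwrite('pics/d2.png',im2)
E
```

```text
11.45 0.4971412593154798 [ 0.46027876 -0.35264971  0.18629276]
turn [ 0.0303 -0.1619 -0.0002] shift [1.6000e-03 1.7887e+00 3.2010e-01] rows>= 7.27
[0.46059688 0.00508435 0.25032239]
```

View pics/d2.png

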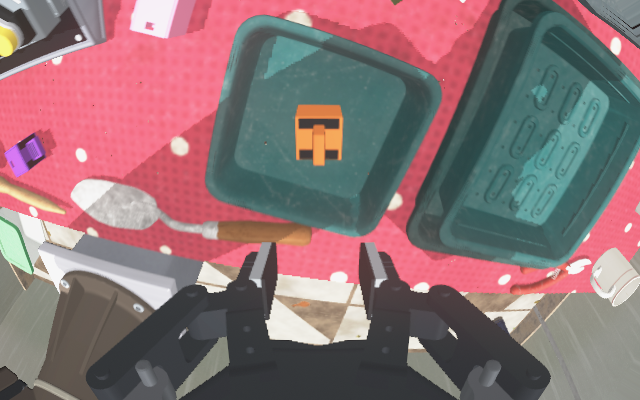

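The guard sits upright in the middle of the tray at (318,130), released. Back to the console with the fingers shut.

Call:
move_arm([
  [[0.004,-0.02,0],[0,0.2,0.08],0.2],
  [[0.004,-0.02,0],[0,0.23,0.08],0],
  [[0.004,-0.02,0],[0,0.23,0.08],0],
  [[0.004,-0.02,0],[0,0.23,0.08],0],
  [[0.004,-0.02,0],[0,0.23,0],0],
  [[0.004,-0.02,0],[0,0.23,0],0],
  [[0.004,-0.02,0],[0,0.23,0],0],
  [[0.004,-0.02,0],[0,0.21,0],0],
])

```text
clock: 12.3
tool_pos: [0.4602, 0.0068, 0.2494]
tool_rot: [0.987, 0.094, 0.129, -0.015]
contact_force: [1.0, 0.7, -0.3]
opening: -0.0
gripper_force: 0.0
```

Call:
move_arm([
  [[0,0,0],[0,0,0],0],
  [[0,0,0],[0,0,0],0],
  [[0,0,0],[0,0,0],0],
])

```text
clock: 12.6
tool_pos: [0.4611, 0.0045, 0.2493]
tool_rot: [0.987, 0.095, 0.128, -0.015]
contact_force: [-0.1, -0.4, -1.1]
opening: -0.004
gripper_force: 0.0
```

```bash
cat >> h.py <<'E'
HS={'blue':((105,120,60),(125,255,255)),'yellow':((22,120,90),(33,255,255)),'green':((45,80,40),(85,255,255)),'white':((0,0,170),(180,45,255))}
import pickle
def blobs(tag):
    p=cams.camera_params('wrist');im=cams.snapshot('wrist');cv2.imwrite(f'pics/{tag}.png',im)
    h=cv2.cvtColor(im,cv2.COLOR_BGR2HSV);out={}
    for k,y in zip(['green','white','blue','yellow'],[.0415,-.0125,-.0665,-.1205]):
        g=proj('wrist',[unit(y,.0045)+NW*.015],p)[0]
        m=cv2.inRange(h,*map(np.array,HS[k]));n,l,st,ce=cv2.connectedComponentsWithStats(m)
        c=[(np.hypot(*(ce[i]-g)),i) for i in range(1,n) if st[i,4]>60]
        if c: d,i=min(c);out[k]=(ce[i],st[i]);print(k,'pred',g.round(1),'got',ce[i].round(1),st[i])
    pickle.dump((p,out),open(tag+'.pkl','wb'))
E
python3 - <<'E'
from h import *
s=read_state();print(s['clock'],s['opening'],s['tool_pos'],np.round(s['joint_pos'],2))
blobs('v1')
E
```

```text
12.6 -0.0037002538308309337 [0.46108415 0.00453294 0.24925444] [-0.12  0.07  2.18  0.14  0.65  1.16]
green pred [233.  140.1] got [234.4 140.3] [222 127  26  27 537]
white pred [288.2 138.9] got [288.5 137.5] [275 121  29  33 748]
blue pred [345.3 139. ] got [344.7 139.8] [332 126  27  28 577]
yellow pred [400.8 140.2] got [398.8 140.1] [386 127  27  27 549]
```

```bash
python3 - <<'E'
from h import *
delta(unit(-.1205,.0045)+NW*.07,tilt(15))
E
```

```text
turn [-0.0013 -0.0017 -0.0004] shift [ 0.3188 -0.3441 -0.4271] rows>= 2.54
```

Call:
move_arm([
  [[0,-0.001,0],[0.08,-0.086,-0.107],0],
  [[0,-0.001,0],[0.08,-0.086,-0.107],0],
  [[0,0,0],[0.08,-0.086,-0.107],0],
  [[0,0,0],[0.08,-0.086,-0.107],0],
  [[0,0,0],[0,0,0],0],
  [[0,0,0],[0,0,0],0],
])

```text
clock: 13.25
tool_pos: [0.5243, -0.0649, 0.1625]
tool_rot: [0.987, 0.094, 0.13, -0.015]
contact_force: [-0.9, -0.3, 0.5]
opening: -0.001
gripper_force: 0.0
```

```bash
python3 - <<'E'
from h import *
s=read_state();print(s['clock'],s['tool_pos'],s['contact_force'],np.round(s['joint_pos'],2))
blobs('v2')
p1,a=pickle.load(open('v1.pkl','rb'));p2,b=pickle.load(open('v2.pkl','rb'))
ex=rz(A)@[3**.5/2,0,.5];ey=rz(A)@[0,1,0]
for k,y in zip(['green','white','blue','yellow'],[.0415,-.0125,-.0665,-.1205]):
    if k in a and k in b:
        f=lambda X:np.r_[proj('wrist',[X],p1)[0]-a[k][0],proj('wrist',[X],p2)[0]-b[k][0]]
        r=least_squares(f,unit(y));d=(r.x-unit(y,.0045));print(k,r.x.round(4),'ex ey N mm',(np.array([ex@d,ey@d,NW@d])*1e3).round(1),r.fun.round(1))
E
```

```text
13.25 [ 0.52433591 -0.06486835  0.16254233] [-0.90957615 -0.30142231  0.46000341] [-0.26  0.31  2.15  0.27  0.47  0.89]
green pred [110.5 196.2] got [114.8 194.7] [100 179  31  32 730]
white pred [167.1 196.2] got [207.9 206.4] [  78  171  284   54 2538]
blue pred [237.2 196.2] got [238.3 195.7] [ 220  177   37   38 1090]
yellow pred [316.9 196.1] got [316.5 193.8] [ 298  175   38   38 1183]
green [0.522  0.1004 0.1093] ex ey N mm [-2.7  0.5  8.7] [-0.1 -0.1  0.1  0.1]
white [0.5275 0.0457 0.0441] ex ey N mm [-39.6  -0.2 -45.3] [ 5.9 12.6 -5.1 -9.9]
blue [ 0.5416 -0.006   0.1117] ex ey N mm [-2.2  0.3 11.2] [-0.1 -0.3  0.1  0.2]
yellow [ 0.553  -0.0589  0.1093] ex ey N mm [-2.4  0.3  8.5] [-0.1 -0.2  0.1  0.1]
```

```bash
cat >> h.py <<'E'
ex=rz(A)@[3**.5/2,0,.5];ey=rz(A)@[0,1,0]
X={'green':np.array([.522,.1004,.1093]),'blue':np.array([.5416,-.006,.1117]),'yellow':np.array([.553,-.0589,.1093])}
X['white']=unit(-.0125,.0045)-.0024*ex+.0004*ey+.010*NW
def go(k,h): # h above predicted contact, corner lands 2 mm past axis
    delta(X[k]-ex*.0085+NW*(.00285+h),tilt(15))
E
python3 - <<'E'
from h import *
go('yellow',.01);print((NW*.001/.2).round(5))
for k in X: print(k,X[k])
E
```

```text
turn [-0.0015 -0.     -0.0002] shift [ 0.076   0.0143 -0.2353] rows>= 0.99
[-0.00246 -0.00047  0.00433]
green [0.522  0.1004 0.1093]
blue [ 0.5416 -0.006   0.1117]
yellow [ 0.553  -0.0589  0.1093]
white [0.53184699 0.04719844 0.11055833]
```

Call:
move_arm([
  [[0,0,0],[0.025,0.005,-0.08],0],
  [[0,0,0],[0.025,0.005,-0.08],0],
  [[0,0,0],[0.026,0.0045,-0.075],0],
  [[0,0,0],[0,0,0],0],
  [[0,0,0],[0,0,0],0],
])

```text
clock: 13.8
tool_pos: [0.5396, -0.0605, 0.1171]
tool_rot: [0.987, 0.095, 0.131, -0.015]
contact_force: [0.9, -0.4, -0.4]
opening: -0.001
gripper_force: 0.0
```

Call:
move_arm([
  [[0,0,0],[0.005,0.001,-0.0087],0],
  [[0,0,0],[0.005,0.001,-0.0087],0],
  [[0,0,0],[0.005,0.001,-0.0087],0],
  [[0,0,0],[0.0025,0.0005,-0.0043],0],
  [[0,0,0],[0,0,0],0],
])

```text
clock: 14.3
tool_pos: [0.5435, -0.0601, 0.1104]
tool_rot: [0.987, 0.095, 0.131, -0.015]
contact_force: [0.7, -0.1, 2.2]
opening: 0.0
gripper_force: 1.0
```

```bash
python3 - <<'E'
from h import *
s=read_state();print(s['clock'],s['contact_force'],np.array(s['contact_force'])@NW);go('yellow',0)
E
```

```text
14.3 [ 0.65409422 -0.06745608  2.2246834 ] 1.6118405368219748
turn [-0.0014  0.0004 -0.0006] shift [ 0.0044 -0.0023 -0.0146] rows>= 0.06
```

Call:
move_arm([
  [[0,0,0],[0.005,0.001,-0.0087],0],
  [[0,0,0],[0.005,0.001,-0.0087],0],
  [[0,0,0],[0,0,0],0],
  [[0,0,0],[0,0,0],0],
])

```text
clock: 14.7
tool_pos: [0.5454, -0.0597, 0.1069]
tool_rot: [0.987, 0.095, 0.131, -0.015]
contact_force: [0.9, -0.1, 5.0]
opening: -0.005
gripper_force: 1.9
```

Call:
move_arm([
  [[0,0,0],[0.0025,0.0005,-0.0043],0],
  [[0,0,0],[0.0025,0.0005,-0.0043],0],
  [[0,0,0],[0,0,0],0],
])

```text
clock: 15.0
tool_pos: [0.5464, -0.0595, 0.1052]
tool_rot: [0.987, 0.095, 0.131, -0.015]
contact_force: [0.1, -0.9, 7.5]
opening: 0.001
gripper_force: 3.7
```

Call:
move_arm([
  [[0,0,0],[0.0025,0.0005,-0.0043],0],
  [[0,0,0],[0,0,0],0],
  [[0,0,0],[0,0,0],0],
])

```text
clock: 15.3
tool_pos: [0.5468, -0.0594, 0.1045]
tool_rot: [0.987, 0.095, 0.131, -0.015]
contact_force: [-3.5, -1.1, 11.0]
opening: 0.003
gripper_force: 5.7
```

Now on the rubber boot (about 11 N), so I hold for 2 s.

Call:
move_arm([
  [[0,0,0],[0,0,0],0],
  [[0,0,0],[0,0,0],0],
  [[0,0,0],[0,0,0],0],
  [[0,0,0],[0,0,0],0],
  [[0,0,0],[0,0,0],0],
  [[0,0,0],[0,0,0],0],
  [[0,0,0],[0,0,0],0],
  [[0,0,0],[0,0,0],0],
])

```text
clock: 16.1
tool_pos: [0.5468, -0.0594, 0.1045]
tool_rot: [0.987, 0.095, 0.131, -0.015]
contact_force: [-2.5, -2.7, 10.3]
opening: -0.0
gripper_force: 5.7
```

Call:
move_arm([
  [[0,0,0],[0,0,0],0],
  [[0,0,0],[0,0,0],0],
  [[0,0,0],[0,0,0],0],
  [[0,0,0],[0,0,0],0],
  [[0,0,0],[0,0,0],0],
  [[0,0,0],[0,0,0],0],
  [[0,0,0],[0,0,0],0],
  [[0,0,0],[0,0,0],0],
])

```text
clock: 16.9
tool_pos: [0.5468, -0.0595, 0.1045]
tool_rot: [0.987, 0.095, 0.131, -0.015]
contact_force: [-3.4, -1.1, 11.9]
opening: 0.002
gripper_force: 5.7
```

Call:
move_arm([
  [[0,0,0],[0,0,0],0],
  [[0,0,0],[0,0,0],0],
  [[0,0,0],[0,0,0],0],
  [[0,0,0],[0,0,0],0],
  [[0,0,0],[0,0,0],0],
])

```text
clock: 17.4
tool_pos: [0.5468, -0.0594, 0.1045]
tool_rot: [0.987, 0.095, 0.131, -0.015]
contact_force: [-3.4, -0.9, 10.6]
opening: -0.0
gripper_force: 5.7
```

Call:
move_arm([
  [[0,0,0],[-0.02,-0.004,0.035],0],
  [[0,0,0],[-0.04,-0.008,0.07],0],
  [[0,0,0],[-0.04,-0.008,0.07],0],
  [[0,0,0],[0,0,0],0],
  [[0,0,0],[0,0,0],0],
])

```text
clock: 17.9
tool_pos: [0.5267, -0.0634, 0.1393]
tool_rot: [0.987, 0.095, 0.131, -0.015]
contact_force: [0.0, -0.6, 0.4]
opening: -0.001
gripper_force: 0.0
```

```bash
python3 - <<'E'
from h import *
s=read_state();print(s['clock'],s['contact_force']);go('blue',.012)
d=np.array([.5468,-.0594,.1045])-(X['yellow']-ex*.0085+NW*.00285);print([(v@d*1e3).round(1) for v in (ex,ey,NW)])
blobs('v3')
E
```

```text
17.9 [ 0.00415057 -0.63792777  0.41368691]
turn [-0.0014  0.0004 -0.0006] shift [ 0.0018  0.273  -0.095 ] rows>= 1.16
[np.float64(0.7), np.float64(0.7), np.float64(-3.9)]
green pred [ 93.1 201.1] got [ 98.3 199.4] [ 83 182  32  36 836]
white pred [152.4 201.8] got [185.1 210.3] [  74  178  284   53 1965]
blue pred [229.  202.5] got [230.5 201.7] [ 209  180   43   43 1365]
yellow pred [318.4 202.8] got [317.8 199.7] [ 297  178   43   43 1480]
```

Call:
move_arm([
  [[0,0,0],[0,0.137,0],0],
  [[0,0,0],[0.002,0.136,-0.045],0],
  [[0,0,0],[0,0,-0.05],0],
  [[0,0,0],[0,0,0],0],
  [[0,0,0],[0.01,0.002,-0.0173],0],
  [[0,0,0],[0.01,0.002,-0.0173],0],
  [[0,0,0],[0.0025,0.0005,-0.0043],0],
  [[0,0,0],[0,0,0],0],
])

```text
clock: 18.75
tool_pos: [0.5319, -0.0083, 0.1125]
tool_rot: [0.987, 0.094, 0.131, -0.015]
contact_force: [0.1, -1.0, 0.5]
opening: -0.0
gripper_force: 0.4
```

Call:
move_arm([
  [[0,0,0],[0.0025,0.0005,-0.0043],0],
  [[0,0,0],[0.0025,0.0005,-0.0043],0],
  [[0,0,0],[0.0025,0.0005,-0.0043],0],
  [[0,0,0],[0.0025,0.0005,-0.0043],0],
  [[0,0,0],[0,0,0],0],
])

```text
clock: 19.25
tool_pos: [0.5336, -0.0074, 0.1089]
tool_rot: [0.987, 0.095, 0.131, -0.015]
contact_force: [-0.2, 0.1, 0.3]
opening: 0.001
gripper_force: 0.0
```

```bash
python3 - <<'E'
from h import *
go('blue',0)
E
```

```text
turn [-0.0014  0.0003 -0.0007] shift [-0.0034 -0.0014  0.0049] rows>= 0.03
```

Call:
move_arm([
  [[0,0,0],[0.0025,0.0005,-0.0043],0],
  [[0,0,0],[0.0025,0.0005,-0.0043],0],
  [[0,0,0],[0,0,0],0],
])

```text
clock: 19.55
tool_pos: [0.5346, -0.0072, 0.1073]
tool_rot: [0.987, 0.095, 0.131, -0.015]
contact_force: [-2.3, -0.5, 5.8]
opening: -0.005
gripper_force: 2.9
```

Call:
move_arm([
  [[0,0,0],[0.0025,0.0005,-0.0043],0],
  [[0,0,0],[0,0,0],0],
])

```text
clock: 19.75
tool_pos: [0.535, -0.0071, 0.1065]
tool_rot: [0.987, 0.095, 0.131, -0.015]
contact_force: [-4.2, -1.0, 8.9]
opening: -0.002
gripper_force: 4.8
```

Over 9 N is past the 5 N peak and on the boot. I back off and verify.

Call:
move_arm([
  [[0,0,0],[-0.02,-0.004,0.035],0],
  [[0,0,0],[-0.04,-0.008,0.07],0],
  [[0,0,0],[-0.04,-0.008,0.07],0],
  [[0,0,0],[0,0,0],0],
  [[0,0,0],[0,0,0],0],
])

```text
clock: 20.25
tool_pos: [0.5154, -0.0113, 0.1419]
tool_rot: [0.987, 0.095, 0.131, -0.014]
contact_force: [-0.5, 0.2, 0.4]
opening: -0.004
gripper_force: 0.0
```

```bash
python3 - <<'E'
from h import *
s=read_state();print(s['clock'],s['contact_force']);go('green',.045);go('green',.014)
p=cams.camera_params('wrist')
for k in X: print(k,proj('wrist',[X[k],X[k]-.006*NW],p).round(1).tolist())
blobs('v4')
E
```

```text
20.25 [-0.47742829  0.15732221  0.39987924]
turn [-0.0013  0.0007 -0.0006] shift [-0.1207  0.5288  0.0229] rows>= 2.17
turn [-0.0013  0.0007 -0.0006] shift [-0.0446  0.5434 -0.1113] rows>= 2.23
green [[157.6, 198.0], [161.1, 193.2]]
blue [[316.7, 200.1], [316.8, 194.8]]
yellow [[402.4, 198.0], [400.3, 192.9]]
white [[230.9, 199.0], [233.1, 193.9]]
green pred [153.4 199.7] got [157.8 197.8] [ 140  179   37   38 1075]
white pred [229.1 200.2] got [235.1 207.2] [ 106  172  253   58 2447]
blue pred [317.2 200.5] got [316.8 197.1] [ 297  179   41   37 1193]
yellow pred [405.6 200.5] got [402.2 197.7] [ 383  177   41   42 1338]
```

The blue head's top edge moved in by about 6 mm (its front rim rose 5 px) and yellow is out. Green is next.

Call:
move_arm([
  [[0,0,0],[-0.04,0.1763,0.008],0],
  [[0,0,0],[-0.04,0.1763,0.008],0],
  [[0,0,0],[-0.04,0.1763,0.007],0],
  [[0,0,0],[0.038,0.007,-0.067],0],
  [[0,0,0],[0.038,0.0075,-0.067],0],
  [[0,0,0],[0,0,0],0],
  [[0,0,0],[0,0,0],0],
])

```text
clock: 21.0
tool_pos: [0.5059, 0.0975, 0.1187]
tool_rot: [0.987, 0.095, 0.13, -0.015]
contact_force: [-0.2, -0.6, -0.4]
opening: 0.003
gripper_force: 0.0
```

```bash
python3 - <<'E'
from h import *
s=read_state();print(s['clock'],s['contact_force'],np.round(s['joint_pos'],2));go('green',.004);go('green',-.003)
E
```

```text
21.0 [-0.24318199 -0.55946706 -0.42618514] [0.11 0.37 2.23 0.09 0.29 1.41]
turn [-0.0014 -0.0002 -0.0007] shift [ 0.0277  0.0045 -0.0387] rows>= 0.19
turn [-0.0014 -0.0002 -0.0007] shift [ 0.0449  0.0078 -0.069 ] rows>= 0.33
```

Call:
move_arm([
  [[0,0,0],[0.014,0.002,-0.02],0],
  [[0,0,0],[0.014,0.002,-0.02],0],
  [[0,0,0],[0.005,0.001,-0.0087],0],
  [[0,0,0],[0.005,0.001,-0.0087],0],
  [[0,0,0],[0.0025,0.0005,-0.0043],0],
  [[0,0,0],[0,0,0],0],
  [[0,0,0],[0,0,0],0],
])

```text
clock: 21.7
tool_pos: [0.5144, 0.0988, 0.107]
tool_rot: [0.987, 0.095, 0.131, -0.015]
contact_force: [-0.3, -0.0, 0.7]
opening: 0.005
gripper_force: 0.0
```

Call:
move_arm([
  [[0,0,0],[0.0025,0.0005,-0.0043],0],
  [[0,0,0],[0,0,0],0],
])

```text
clock: 21.9
tool_pos: [0.5149, 0.0989, 0.106]
tool_rot: [0.987, 0.095, 0.131, -0.015]
contact_force: [-0.0, -0.1, 1.3]
opening: 0.002
gripper_force: 0.4
```

Call:
move_arm([
  [[0,0,0],[0.0025,0.0005,-0.0043],0],
  [[0,0,0],[0,0,0],0],
])

```text
clock: 22.1
tool_pos: [0.5153, 0.099, 0.1052]
tool_rot: [0.987, 0.095, 0.131, -0.015]
contact_force: [-2.4, -1.4, 6.7]
opening: 0.004
gripper_force: 3.7
```

Call:
move_arm([
  [[0,0,0],[0.0015,0.0003,-0.003],0],
  [[0,0,0],[0,0,0],0],
])

```text
clock: 22.3
tool_pos: [0.5156, 0.0991, 0.1047]
tool_rot: [0.987, 0.095, 0.131, -0.015]
contact_force: [-4.4, -1.6, 8.5]
opening: 0.004
gripper_force: 5.0
```

Call:
move_arm([
  [[0,0,0],[-0.02,-0.004,0.035],0],
  [[0,0,0],[-0.04,-0.008,0.07],0],
  [[0,0,0],[-0.04,-0.008,0.07],0],
  [[0,0,0],[0,0,0],0],
  [[0,0,0],[0,0,0],0],
])

```text
clock: 22.8
tool_pos: [0.4961, 0.0951, 0.14]
tool_rot: [0.987, 0.095, 0.131, -0.015]
contact_force: [0.1, 0.1, -0.2]
opening: 0.001
gripper_force: 0.0
```

```bash
python3 - <<'E'
from h import *
s=read_state();print(s['clock'],s['contact_force']);go('white',.014)
p=cams.camera_params('wrist')
for k in X: print(k,proj('wrist',[X[k],X[k]-.006*NW],p).round(1).tolist())
blobs('v5')
im=cv2.imread('pics/v5.png');h=cv2.cvtColor(im,cv2.COLOR_BGR2HSV)
u,v=proj('wrist',[X['white']],p)[0].astype(int);print(u,v)
# white head: bright low-sat pixels below the collar's top edge only
m=cv2.inRange(h,np.array((0,0,120)),np.array((180,60,255)));
for r in range(v-40,v+40,3): print(r,''.join('#' if x else '.' for x in m[r,u-40:u+40:2]))
E
```

```text
22.8 [ 0.10337472  0.11512862 -0.21202401]
turn [-0.0015  0.0007 -0.0006] shift [ 0.1015 -0.2544 -0.0956] rows>= 1.16
green [[316.6, 200.4], [316.7, 195.1]]
blue [[479.6, 201.8], [476.1, 196.9]]
yellow [[537.1, 199.6], [533.1, 195.2]]
white [[403.5, 201.2], [401.5, 196.0]]
green pred [317.4 202.5] got [317.  197.5] [ 297  179   41   37 1193]
white pred [406.6 202.5] got [402.6 197.9] [ 380  172   46   52 1861]
blue pred [483.2 202.2] got [477.6 199.1] [461 182  34  35 883]
yellow pred [542.8 201.8] got [537.1 199.1] [521 182  33  35 845]
403 201
161 ######........................####.#####
164 .#####.........................##.######
167 ######..........................#.######
170 ######.............................#####
173 #####..........##########.........######
176 #####.......###############......#######
179 #####......##################.....######
182 #####.....###################.....######
185 #####....#####################....######
188 #####...#######################....#####
191 ####....#######################....#####
194 ####....########################...#####
197 ####....#######################....#####
200 ####....########################...#####
203 ####....########################..######
206 #####....#######################..######
209 ..........#####################.........
212 ............###################.........
215 ............##################..........
218 ..............##############............
221 ########################################
224 ########################################
227 .......................#........#######.
230 ........................................
233 ........................................
236 ........................................
239 ........................................
```

Green shows the same latched signature as blue. Now white.

Call:
move_arm([
  [[0,0,0],[0.05,-0.127,0],0],
  [[0,0,0],[0.0515,-0.1274,-0.03],0],
  [[0,0,0],[0,0,-0.0656],0],
  [[0,0,0],[0,0,0],0],
  [[0,0,0],[0.0123,0.0024,-0.0217],0],
  [[0,0,0],[0.0123,0.0024,-0.0217],0],
  [[0,0,0],[0,0,0],0],
])

```text
clock: 23.55
tool_pos: [0.5211, 0.0456, 0.1115]
tool_rot: [0.987, 0.095, 0.13, -0.015]
contact_force: [-0.2, -0.8, 0.5]
opening: 0.004
gripper_force: 0.0
```

```bash
python3 - <<'E'
from h import *
s=read_state();print(s['clock'],s['contact_force'],s['gripper_force']);go('white',-.002)
E
```

```text
23.55 [-0.18537163 -0.75692657  0.49551576] 0.0
turn [-0.0014  0.0002 -0.0009] shift [ 0.0156  0.0005 -0.0221] rows>= 0.11
```

Call:
move_arm([
  [[0,0,0],[0.005,0.0005,-0.0087],0],
  [[0,0,0],[0.005,0.0005,-0.0087],0],
  [[0,0,0],[0.0025,0.0005,-0.0043],0],
  [[0,0,0],[0,0,0],0],
])

```text
clock: 23.95
tool_pos: [0.5236, 0.0455, 0.1075]
tool_rot: [0.987, 0.095, 0.131, -0.015]
contact_force: [-0.7, 0.1, 3.5]
opening: 0.001
gripper_force: 1.7
```

Call:
move_arm([
  [[0,0,0],[0.0025,0.0005,-0.0043],0],
  [[0,0,0],[0,0,0],0],
])

```text
clock: 24.15
tool_pos: [0.524, 0.0456, 0.1068]
tool_rot: [0.987, 0.095, 0.131, -0.015]
contact_force: [-3.4, 0.1, 9.1]
opening: 0.001
gripper_force: 4.3
```

Call:
move_arm([
  [[0,0,0],[0.0025,0.0005,-0.0043],0],
  [[0,0,0],[0,0,0],0],
])

```text
clock: 24.35
tool_pos: [0.5243, 0.0457, 0.106]
tool_rot: [0.987, 0.095, 0.131, -0.015]
contact_force: [-4.9, -0.5, 12.4]
opening: 0.003
gripper_force: 6.3
```

Bottomed (about 13 N). I retreat well clear and verify.

Call:
move_arm([
  [[0,0,0],[-0.02,-0.004,0.035],0],
  [[0,0,0],[-0.04,-0.008,0.07],0],
  [[0,0,0],[-0.04,-0.008,0.07],0],
  [[0,0,0],[0,0,0],0],
  [[0,0,0],[0,0,0],0],
])

```text
clock: 24.85
tool_pos: [0.5048, 0.0416, 0.1411]
tool_rot: [0.987, 0.095, 0.131, -0.015]
contact_force: [-0.6, 0.2, -0.6]
opening: 0.0
gripper_force: 0.0
```

```bash
python3 - <<'E'
from h import *
s=read_state();print(s['clock'],s['contact_force'],s['tool_pos'])
p=cams.camera_params('wrist');blobs('v6')
im=cv2.imread('pics/v6.png');h=cv2.cvtColor(im,cv2.COLOR_BGR2HSV)
a=proj('wrist',[X['white'],X['white']-.006*NW],p);print(a);u,v=a[0].astype(int)
m=cv2.inRange(h,np.array((0,0,120)),np.array((180,60,255)))
for r in range(v-36,v+30,3): print(r,''.join('#' if x else '.' for x in m[r,u-40:u+40:2]))
E
```

```text
24.85 [-0.59416916  0.15582984 -0.55105602] [0.5047913  0.04157782 0.14113374]
green pred [228.5 199.5] got [232.2 194.8] [ 213  177   39   36 1080]
white pred [317.  199.7] got [316.  192.4] [ 293  169   48   47 1686]
blue pred [405.8 199.8] got [402.3 196.5] [ 384  178   39   37 1110]
yellow pred [482.2 199.7] got [476.9 196.9] [ 459  178   37   39 1096]
[[316.43543964 198.50089577]
 [316.5048453  193.24712788]]
162 .#######..........................######
165 .#######...........................#####
168 .######............####............#####
171 .#######......#############.......######
174 ....####....#################.....####..
177 ....####...####################...###...
180 ....####..#####################...###...
183 ....####..######################..###...
186 .....###.#######################..###...
189 .....###.########################.###...
192 .....###.########################.###...
195 .....###.########################.###...
198 .....###.########################.###...
201 .....###.#######################..###...
204 .....###..#####################...###...
207 ...........###################..........
210 .............################...........
213 ...............############.............
216 ........................................
219 ########################################
222 ########################################
225 ........................................
```

Call:
move_arm([
  [[0,0,0],[-0.05,0,0.15],0],
  [[0,0,0],[-0.05,0,0.15],0],
  [[0,0,0],[0,0,0],0],
  [[0,0,0],[0,0,0],0],
  [[0,0,0],[0,0,0],0],
])

```text
clock: 25.4
tool_pos: [0.4843, 0.0417, 0.1998]
tool_rot: [0.987, 0.095, 0.13, -0.015]
contact_force: [0.5, -0.4, -0.8]
opening: 0.001
gripper_force: 0.0
```

```bash
python3 - <<'E'
from bench import ctrl
print(ctrl.sign_off())
E
```

```text
the job is handed in; nothing more can be done
None
```

I handed the job in at about 25 s with the guard upright in the green tray, yellow held down over 2 s and released, and blue, green and white pushed in that order. The last camera checks showed those three staying in and yellow out; the sign-off gave no verdict.

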